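Set the glass painter's turntable to its mark and brake it

ROBOT

A 6-joint arm with a two-finger parallel gripper is mounted at the origin on the work surface. World frame = base frame: x ahead of the robot, y to its left, z up, the work surface at z = 0. Lengths are in m, angles in rad, forces in N, time in s.
With the tool pointing down it reaches from about 0.35 to 0.85 m from the base axis. Payload 8.1 kg.
Tool frame: the origin (TCP) lies on the mounting face of the last link; the fingertips stand 186 mm ahead of it and the grasp point (between the pads) lies 167 mm ahead of it; y points along the fingers, x is the direction in which the jaws open and shut, and the axes are right-handed (so a half turn about y gives the same grasp; the last joint's range is limited). The gripper opens to 93 mm and grips with 3 to 60 N. Pads are 15 mm wide; open, the fingers measure 128 mm over their backs; the gripper's body (75 mm by 188 mm) begins 65 mm behind the grasp point.
Start: joints at [1.043, 0.13, 1.488, -0, 1.523, -0.085], TCP at [0.257, 0.542, 0.405] pointing down, gripper open.
Joint ranges: [-2.96, 2.96], [-0.89, 2.26], [0.02, 2.5], [-1.34, 4.48], [0, 2.73], [-2.66, 2.66]. Speed limits (rad/s): [2.39, 2.39, 2.79, 3.14, 3.14, 3.14].

INTERFACE

Orientations are given as a rotation vector (axis times angle).
In Python, from plant import robot, imaging gives the robot as it stands.
- The arm moves only by the shell command python3 -m inch 'ROWS' [OPENING] [FORCE]. ROWS is JSON, a list of rows, each an object of numbers: "x", "y", "z": the shift along the tool's x, y, z in mm; "twist": the turn about the tool's y in rad. In form: [{"x": .., "y": .., "z": .., "twist": ..}, ...]. A call has 1 to 12 rows; each row shifts and turns the commanded pose from where the row before left it, along the tool's axes as they then stand; what a row does not reach is not made up. A row lasts 1/10 s, in which the tool goes at most 50 mm and 8.59 degrees, less where a joint would pass 70% of its speed; a pose out of reach is approached as far as the arm can. A call with a gripper value outside its range is refused whole. OPENING is the gripper command: -1 is shut, 1 is fully open, values between are in proportion, set as the call begins (- or left out, the last holds). The fingers move at their own pace and stop on an object; FORCE is the grip in N (left out, the last holds). Time passes only in rows, so rows that do not move let the fingers close. It gives the time, the measured TCP pose, the force and the opening at its end, in the units of the state.
- robot.read_state(): the state, without advancing time (a new reading comes with each control period).
- imaging.read_camera(name): name is "scene" or "side" or "wrist"; returns a dict with "color" (420x560x3 uint8, red, green, blue), "depth" (420x560 float32, m along the optical axis (not along the pixel's ray), 0 where there is no reading), "fx", "fy", "cx", "cy" (pixels), "rvec" (rotation vector, rad) and "tvec" (3), from world to camera coordinates, as OpenCV has them; the wrist camera has in their place "tool_from_camera" (4x4, takes a point from camera to tool coordinates, whose origin is the TCP and whose axes are the tool frame's). Camera axes: x right, y down, z forward; pixel columns grow to the right and rows downward; lengths in m; the calibration is good to about 2 mm. The wrist camera is an equidistant fisheye: a pixel r from the principal point sees the ray r / f radians off the axis. A picture is of the moment at which its call begins: read the wrist's pose just before it.
- robot.close_job(): hands the job in, once; it reports no verdict.
The state is a dict: "t": time; "q": joint angles; "dq": joint speeds; "joint_torque": joint torques, N m; "tool_pos": TCP position; "orientation": TCP orientation; "force": force on the tool from outside, world axes, zero at the start; "wrist_torque": the same for the moment, N m; "opening": finger opening in m.
Only numpy, scipy, OpenCV 4.12 (cv2) and the standard library are available. Lean on these libraries where they do the work, as an engineer would, in place of code of your own. Each camera call takes 0.05 s, during which the arm holds its last target.

TASK

Turn the decorating turntable by pushing its upright finger post with a fingertip until the index line on the wheel lines up with the one long line on the scale ring around it and leave it at rest there; then push the upright tab of the brake slide in towards the wheel as far as it goes. Only push, and gently: grip nothing, leave the jar, the cup and the brush where they are, and finish with the hand clear and the wheel still on its mark.

Things in the scene. Friction and masses are not known exactly. Their poses are not given: they have to be found in the camera images.
- turntable: The turntable's grey foot, fixed to the table, 276 mm in diameter; origin on the table under the wheel's axis, z up. The brake's rail, 64 mm wide, sticks out from it along its own -y to 221 mm from the axis, its top 38 mm high, its two edge strips 46 mm. The scale ring and the wheel sit on the foot about the same axis.
- wheel_axis (a point): Centre of the wheel's top face (white disc, 210 mm diameter, top 51 mm above the table), on its vertical axis. A glass disc with a drawn ornament, 112 mm diameter, lies fixed on the wheel and its top is 56 mm above the table.
- index_line (a point): Outer end of the index line, at the wheel's rim, 106.5 mm from the axis and 51 mm above the table: a dark radial line 40 mm long and 6 mm wide on the wheel's top near the rim, straight across from the finger post; the only such line on the wheel. Turns with the wheel.
- target_line (a point): Where the index line's outer end must come: in line with the target line, 106.5 mm from the axis, 51 mm above the table. The target line is the one long, thick dark line (28 x 6 mm) that runs right across the fixed aluminium scale ring (277 mm outer diameter, top 38 mm high); the other scale lines, every 10 degrees, are only 10 mm long and thin. Fixed, in a different direction each time.
- finger_post (a point): Middle of the upright round wooden finger post, 22 mm diameter, 35 mm tall (from 51 to 86 mm above the table), this point 68.5 mm up; it stands fixed on the wheel 80 mm from the axis, on the side opposite to the index line. Pushed sideways along its circle (about 2 N) it turns the wheel.
- wheel (a joint): Angle of the wheel in rad, counter-clockwise from above positive; 0 when the index line points along the turntable body's own x axis. Turns endlessly both ways, with friction of 0.12 N m, and stays where it is left.
- brake_tab (a point): Middle of the brake's upright black push tab: 50 mm wide across the rail (turntable x), 12 mm thick along it (turntable y), top 78 mm, foot 48 mm above the table, this point 63 mm up. It stands at turntable x = 0, y = -178 mm + the brake's joint value, at the outer end of a flat steel slide (40 to 48 mm high).
- brake (a joint): How far the brake slide is pushed in towards the wheel, in m: 0 fully out, 0.025 fully home with its rubber end at the wheel's rim (a hard stop). Moves along the turntable body's +y; takes about 2 to 3 N and stays where it is left. It does not turn the wheel.
- jar_mid (a point): Middle of the amber glass jar with a metal lid, 64 mm diameter, 85 mm tall, loose on the table: leave it alone.
- cup_mid (a point): Middle of the white ceramic cup, 72 mm diameter, 80 mm tall, loose on the table: leave it alone.
- brush_mid (a point): Middle of the brush lying loose on the table beyond the turntable: leave it alone.

How it is judged:
On the way, in this order (a step that is already met when the one before it is completed fails the run):
1. the index line is lined up with the long scale line and the wheel is at rest (horizontal distance between index_line and target_line below 0.006 m and velocity of joint wheel between -0.05 and 0.05 rad/s), for 0.3 s.
2. then the brake is pushed home (value of joint brake above 0.021 m and horizontal distance between index_line and target_line below 0.006 m), for 0.1 s.
At the end, for the whole second after the job is handed in: The outer end of the index line is within 6 mm of the long scale line (about 3 degrees), the wheel is at rest, and the brake slide is within 4 mm of its inner stop (all of step 2 and velocity of joint wheel between -0.05 and 0.05 rad/s); the robot touches nothing.
It fails at once if the jar is moved or lifted (over 15 mm) (distance of jar_mid from where it was at the start of the episode above 0.015 m).
It fails at once if the cup is moved or lifted (over 15 mm) (distance of cup_mid from where it was at the start of the episode above 0.015 m).
It fails at once if the brush is moved or lifted (over 15 mm) (distance of brush_mid from where it was at the start of the episode above 0.015 m).
It fails at once if the wheel or its post is gripped or pushed hard (over 35 N) (contact force between the fingers and wheel above 35 N).
It fails at once if the brake is gripped or pushed hard (over 35 N) (contact force between the fingers and brake above 35 N).
It also fails if it takes over 56 s, if anything falls off the work surface, if the arm or the gripper's body presses on something with over 40 N, if the wrist force passes 120 N, or if a joint passes its speed limit or range.

## Working session

There is one attempt and no reset: what is moved stays moved. The work goes in short steps, Python scripts to look and compute and a shell command to move; the robot and the scene stay as the last step left them, time stands still between calls to the robot, and variables do not carry over. Pictures are saved under pics/ and viewed, and the job is handed in when it is done.

```bash
ls; mkdir -p pics
python3 - <<'E'
from plant import robot, imaging
import cv2
s=robot.read_state();print({k:s[k] for k in('t','tool_pos','orientation','opening','force')})
for n in('scene','side','wrist'):
    c=imaging.read_camera(n);cv2.imwrite(f'pics/{n}0.png',c['color'][:,:,::-1])
    import pickle;pickle.dump(c,open(f'{n}0.pkl','wb'))
    print(n,c['fx'],c['cx'],c['cy'],c.get('rvec'),c.get('tvec'),c.get('tool_from_camera'))
E
```

```text
pics
{'t': 0.0, 'tool_pos': array([0.2569511 , 0.54194785, 0.40370209]), 'orientation': array([-1.38758826, -0.87599142,  0.87856623]), 'opening': 0.09312542231124396, 'force': array([ 0.54115909,  0.03367213, -0.4435603 ])}
scene 499.19326869587826 272.4485013780798 213.17492594068833 [ 1.6949065   2.07348148 -0.65032925] [ 0.02023062 -0.44388411  1.24280271] None
side 389.214910392425 283.88114946690126 213.2440515269525 [ 2.29318326 -0.08402809  0.06682778] [-0.59506554  0.13457846  0.60779474] None
wrist 325.19226210127806 271.65967454737245 214.0173162493006 None None [[ 9.99999875e-01  4.99389489e-04  2.31398028e-05  8.58623016e-04]
 [ 1.09235807e-04 -2.63438089e-01  9.64676299e-01  2.02997558e-02]
 [ 4.87845109e-04 -9.64676176e-01 -2.63438110e-01  7.17833810e-02]
 [ 0.00000000e+00  0.00000000e+00  0.00000000e+00  1.00000000e+00]]
```

View pics/scene0.png

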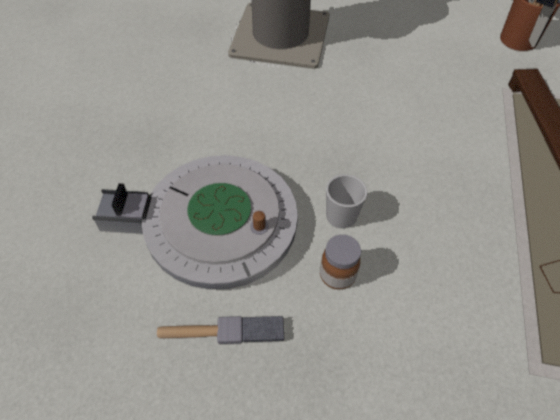

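View pics/side0.png

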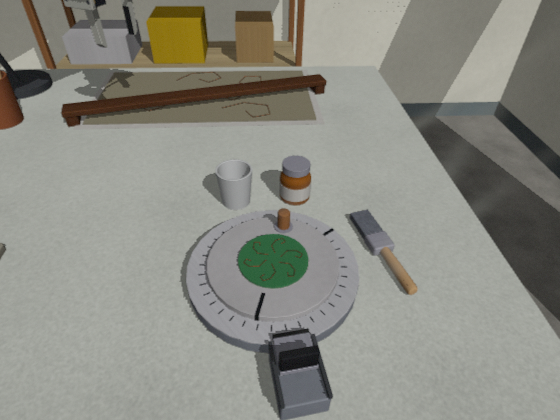

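View pics/wrist0.png

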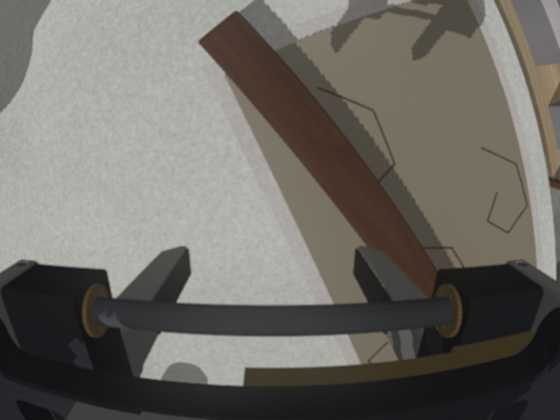

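Run:
```python
import pickle,cv2
for n,b in(('scene',(120,120,470,380)),('side',(120,20,480,290))):
    c=pickle.load(open(n+'0.pkl','rb'));x0,y0,x1,y1=b
    im=c['color'][y0:y1,x0:x1,::-1];cv2.imwrite(f'pics/{n}0c.png',cv2.resize(im,None,fx=2.2,fy=2.2,interpolation=cv2.INTER_CUBIC))
```

```text
(no output)
```

View pics/scene0c.png

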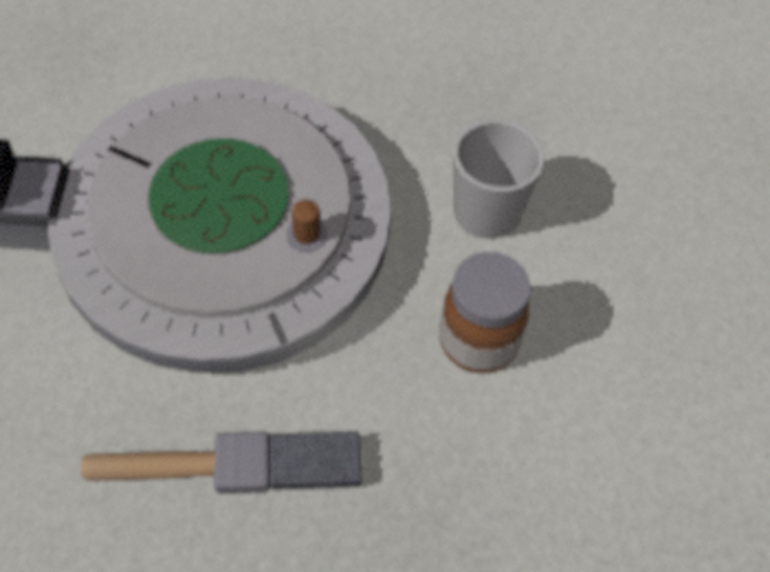

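View pics/side0c.png

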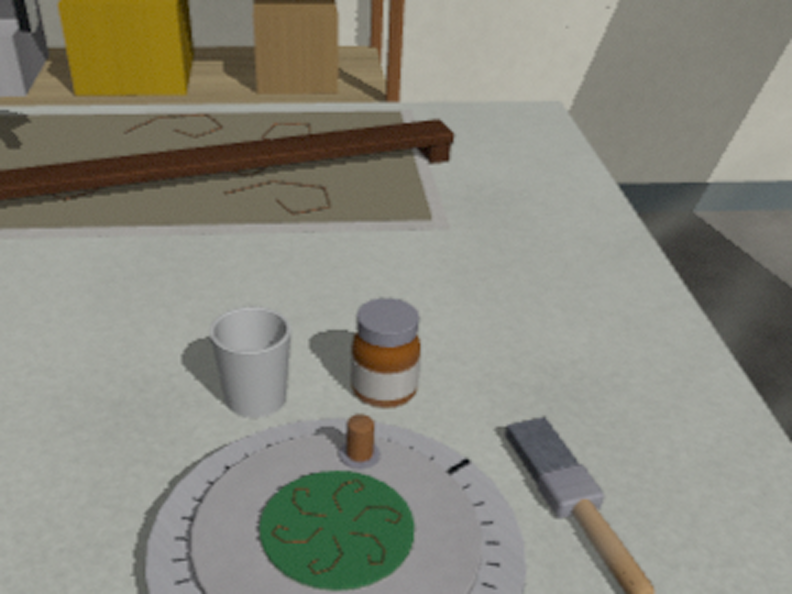

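```bash
cat > h.py <<'E'
import numpy as np,cv2,pickle
def ray(c,uv,z):
    R,_=cv2.Rodrigues(np.array(c['rvec'],float));t=np.array(c['tvec'],float).ravel()
    uv=np.atleast_2d(uv).astype(float)
    d=np.c_[(uv[:,0]-c['cx'])/c['fx'],(uv[:,1]-c['cy'])/c['fy'],np.ones(len(uv))]@R
    o=-R.T@t
    return o+d*((z-o[2])/d[:,2])[:,None]
def proj(c,P):
    return cv2.projectPoints(np.atleast_2d(P).astype(float),np.array(c['rvec'],float),np.array(c['tvec'],float),np.array([[c['fx'],0,c['cx']],[0,c['fy'],c['cy']],[0,0,1.]]),None)[0].reshape(-1,2)
def circ(P):
    A=np.c_[2*P[:,:2],np.ones(len(P))];s=np.linalg.lstsq(A,(P[:,:2]**2).sum(1),rcond=None)[0]
    return s[:2],np.sqrt(s[2]+s[0]**2+s[1]**2)
def green(c):
    h=cv2.cvtColor(c['color'],cv2.COLOR_RGB2HSV)
    m=((h[...,0]>45)&(h[...,0]<85)&(h[...,1]>100)).astype(np.uint8)
    k=max(cv2.findContours(m,cv2.RETR_EXTERNAL,cv2.CHAIN_APPROX_NONE)[0],key=cv2.contourArea)[:,0]
    k=cv2.convexHull(k)[:,0]
    return circ(ray(c,k,.056))
E
python3 - <<'E'
from h import *
S=pickle.load(open('scene0.pkl','rb'));D=pickle.load(open('side0.pkl','rb'))
cs,rs=green(S);cd,rd=green(D);print(cs,rs,cd,rd);C=(cs+cd)/2
f=lambda n,c,uv,z:print(n,[ (p[:2].round(3).tolist(),'r%.1f'%(1e3*np.hypot(*(p[:2]-k))),'a%.1f'%np.degrees(np.arctan2(*(p[:2]-k)[::-1]))) for k in [cs if c is S else cd] for p in ray(c,uv,z)])
s=lambda *a:[(120+x/2.2,120+y/2.2) for x,y in a]
d=lambda *a:[(120+x/2.2,20+y/2.2) for x,y in a]
f('idx S',S,s((110,150),(150,164)),.051)
f('idx D',D,[(259,318),(263,294)],.051)
f('tgt S',S,s((272,315),(285,342)),.038)
f('tgt D',D,d((450,472),(470,462)),.038)
f('post S',S,s((306,207),),.086)
f('post D',D,d((361,423),),.086)
f('tab S',S,[(121,187)],.078)
f('tab D',D,[(298,350)],.078)
f('jar S',S,s((490,280)),.085);f('jar D',D,d((388,315)),.085)
f('cup S',S,s((498,155)),.08);f('cup D',D,d((252,330)),.08)
f('rail end S',S,[(97,193),(104,218) ],.046)
E
```

```text
[0.57969314 0.00177009] 0.052161082898500806 [ 0.57847885 -0.00230245] 0.05496928821328816
idx S [([0.553, -0.098], 'r102.9', 'a-104.9'), ([0.56, -0.061], 'r66.0', 'a-106.9')]
idx D [([0.553, -0.106], 'r106.4', 'a-103.9'), ([0.56, -0.065], 'r65.8', 'a-106.2')]
tgt S [([0.67, 0.066], 'r110.7', 'a35.3'), ([0.69, 0.08], 'r135.7', 'a35.4')]
tgt D [([0.673, 0.064], 'r115.9', 'a35.1'), ([0.691, 0.075], 'r136.6', 'a34.3')]
post S [([0.6, 0.078], 'r78.7', 'a74.7')]
post D [([0.602, 0.073], 'r78.9', 'a72.8')]
tab S [([0.587, -0.171], 'r172.9', 'a-87.6')]
tab D [([0.599, -0.172], 'r170.7', 'a-83.2')]
jar S [([0.636, 0.221], 'r226.3', 'a75.6')]
jar D [([0.638, 0.218], 'r228.2', 'a74.9')]
cup S [([0.518, 0.214], 'r221.0', 'a106.3')]
cup D [([0.517, 0.208], 'r219.3', 'a106.1')]
rail end S [([0.587, -0.225], 'r227.0', 'a-88.3'), ([0.635, -0.192], 'r201.3', 'a-73.9')]
```

Run:
```python
import pickle,cv2
for n,b in(('scene',(80,170,180,250)),('side',(220,280,360,420))):
    c=pickle.load(open(n+'0.pkl','rb'));x0,y0,x1,y1=b
    im=c['color'][y0:y1,x0:x1,::-1];cv2.imwrite(f'pics/{n}0t.png',cv2.resize(im,None,fx=4,fy=4,interpolation=cv2.INTER_CUBIC))
```

```text
(no output)
```

View pics/scene0t.png

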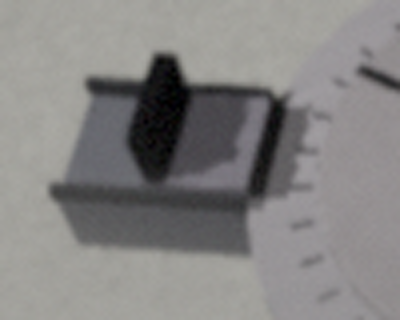

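View pics/side0t.png

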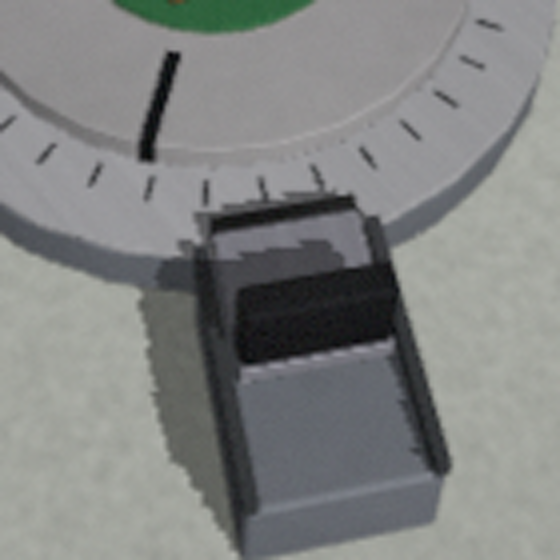

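Run:
```python
from h import *
from scipy.spatial.transform import Rotation as Ro
D=pickle.load(open('side0.pkl','rb'));S=pickle.load(open('scene0.pkl','rb'))
f=lambda x,y:(220+x/4,280+y/4)
g=lambda x,y:(80+x/4,170+y/4)
print('rail end corners D',ray(D,[f(248,512),f(446,470)],.046)[:,:2],'S',ray(S,[g(90,82),g(55,188)],.046)[:,:2])
print('tab front top edge D',ray(D,[f(236,295),f(394,266)],.078)[:,:2],'front foot',ray(D,[f(245,362),f(398,338)],.048)[:,:2])
print('tab top S',ray(S,[g(163,55),g(130,130),g(155,180)],.078)[:,:2])
print(Ro.from_rotvec([-1.38758826, -0.87599142,  0.87856623]).as_matrix().round(3))
for a in range(0,360,10):
  for c,n in((S,'S'),(D,'D')):pass
# overlay model check
C=np.array([.579,0.])
for c,n in((S,'scene'),(D,'side')):
    im=cv2.resize(c['color'][:,:,::-1],None,fx=1.4,fy=1.4)
    t=np.radians(np.arange(0,360,2))
    for r,z,col in((.105,.051,(255,0,0)),(.1385,.038,(0,0,255)),(.056,.056,(0,255,255))):
        p=proj(c,np.c_[C[0]+r*np.cos(t),C[1]+r*np.sin(t),0*t+z])*1.4
        cv2.polylines(im,[p.round().astype(np.int32)],True,col,1)
    cv2.imwrite(f'pics/{n}_ov.png',im)
```

```text
rail end corners D [[ 0.57539068 -0.22537356]
 [ 0.63507934 -0.21773372]] S [[ 0.57922163 -0.21762324]
 [ 0.63706616 -0.20990322]]
tab front top edge D [[ 0.57517895 -0.17506958]
 [ 0.62420428 -0.1690068 ]] front foot [[ 0.5779175  -0.18121732]
 [ 0.626716   -0.17687286]]
tab top S [[ 0.58027852 -0.17402477]
 [ 0.62143789 -0.1727995 ]
 [ 0.643754   -0.15282073]]
[[ 0.428 -0.001 -0.904]
 [ 0.904 -0.002  0.428]
 [-0.002 -1.     0.   ]]
```

View pics/scene_ov.png

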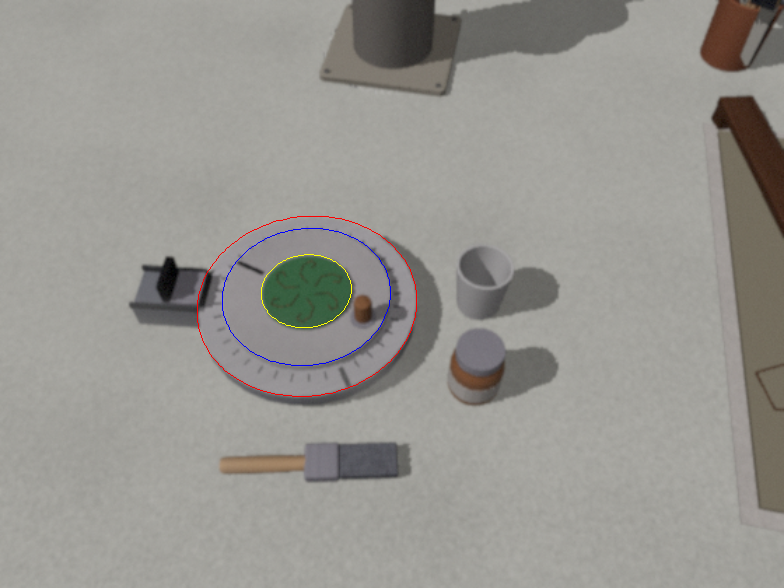

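View pics/side_ov.png

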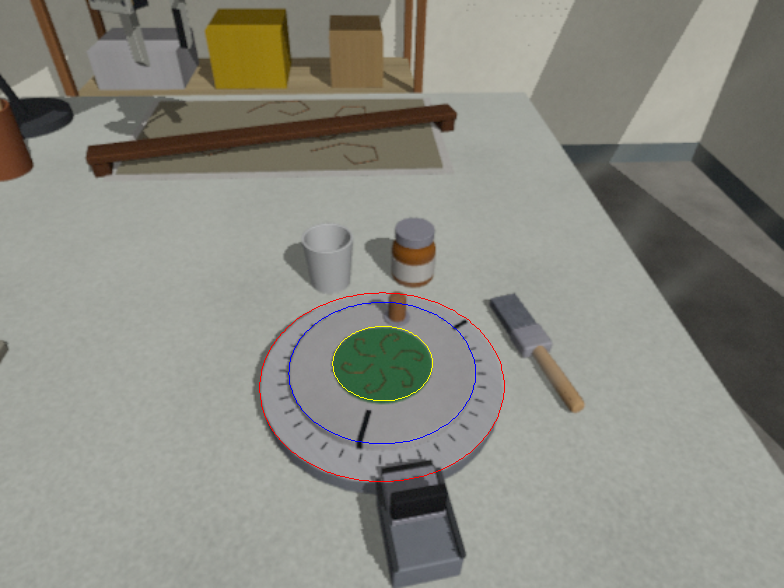

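```bash
python3 -m inch '[{"x":-11,"z":-22},{"x":-20,"z":-40},{"x":-20,"z":-40},{"x":-20,"z":-40},{"x":-20,"z":-40},{"x":-20,"z":-40},{"x":-20,"z":-40},{"x":-20,"z":-40},{"x":-20,"z":-40},{"x":-20,"z":-40},{"x":-20,"z":-40},{"x":-20,"z":-40}]' -1 10; python3 -m inch '[{"x":-16,"z":-40},{"x":-10,"z":-30},{"twist":0.14},{"twist":0.14},{"twist":0.14},{"twist":0.14}]'
cat > st.py <<'E'
from plant import robot
from h import *
from scipy.spatial.transform import Rotation as Ro
s=robot.read_state();R=Ro.from_rotvec(s['orientation']).as_matrix()
print('t',s['t'],'pos',s['tool_pos'].round(4),'Xyaw',np.degrees(np.arctan2(R[1,0],R[0,0])).round(2),'Zyaw',np.degrees(np.arctan2(R[1,2],R[0,2])).round(2),'F',s['force'].round(2),'q',np.round(s['q'],2),'down',R[2,1].round(4),'op',round(s['opening'],4))
E
python3 st.py
```

```text
t 0.15 pos [0.257  0.542  0.4039] Xyaw 64.63 Zyaw 154.63 F [ 0.44 -0.42 -0.79] q [ 1.04  0.13  1.49 -0.    1.52 -0.09] down -1.0 op 0.0927$[0]: bad value
$[0]: bad value
```

```bash
python3 -m inch '[{"x":-11,"y":0,"z":-22,"twist":0},{"x":-20,"y":0,"z":-40,"twist":0},{"x":-20,"y":0,"z":-40,"twist":0},{"x":-20,"y":0,"z":-40,"twist":0},{"x":-20,"y":0,"z":-40,"twist":0},{"x":-20,"y":0,"z":-40,"twist":0},{"x":-20,"y":0,"z":-40,"twist":0},{"x":-20,"y":0,"z":-40,"twist":0},{"x":-20,"y":0,"z":-40,"twist":0},{"x":-20,"y":0,"z":-40,"twist":0},{"x":-20,"y":0,"z":-40,"twist":0},{"x":-20,"y":0,"z":-40,"twist":0}]' -1 10; python3 st.py
```

```text
t: 1.35
tool_pos: [0.5763, 0.1338, 0.4045]
orientation: [-1.387, -0.877, 0.877]
force: [0.6, 1.9, 0.7]
opening: 0.0025
t 1.35 pos [0.5763 0.1338 0.4045] Xyaw 64.62 Zyaw 154.62 F [0.58 1.86 0.73] q [ 0.14  0.11  1.51  0.    1.52 -0.99] down -1.0 op 0.0025
```

```bash
python3 -m inch '[{"x":0,"y":0,"z":0,"twist":0.148},{"x":0,"y":0,"z":0,"twist":0.148},{"x":0,"y":0,"z":0,"twist":0.148},{"x":0,"y":0,"z":0,"twist":0.148},{"x":0,"y":0,"z":0,"twist":0.148},{"x":0,"y":0,"z":0,"twist":0.148},{"x":0,"y":0,"z":0,"twist":0.148},{"x":0,"y":0,"z":0,"twist":0.148},{"x":0,"y":0,"z":0,"twist":0.148},{"x":0,"y":0,"z":0,"twist":0.148},{"x":0,"y":0,"z":0,"twist":0.148},{"x":0,"y":0,"z":0,"twist":0.148}]'; python3 -m inch '[{"x":0,"y":0,"z":0,"twist":0.148},{"x":0,"y":0,"z":0,"twist":0.148},{"x":0,"y":0,"z":0,"twist":0.148},{"x":0,"y":0,"z":0,"twist":0.148},{"x":0,"y":0,"z":0,"twist":0.148},{"x":0,"y":0,"z":0,"twist":0.148},{"x":0,"y":0,"z":0,"twist":0.148},{"x":0,"y":0,"z":0,"twist":0.148},{"x":0,"y":0,"z":0,"twist":0.01},{"x":0,"y":0,"z":0,"twist":0}]'; python3 st.py
```

```text
t: 2.55
tool_pos: [0.5754, 0.1355, 0.4043]
orientation: [-1.51, 0.513, -0.512]
force: [-0.5, -0.2, -0.2]
opening: 0.0004
t: 3.55
tool_pos: [0.5755, 0.1355, 0.4045]
orientation: [-1.071, 1.404, -1.403]
force: [1.2, -0.1, -0.4]
opening: 0.0005
t 3.55 pos [0.5755 0.1355 0.4045] Xyaw -105.32 Zyaw -15.32 F [ 1.24 -0.11 -0.39] q [0.14 0.11 1.51 0.   1.52 1.98] down -1.0 op 0.0005
```

```bash
python3 -m inch '[{"x":16,"y":0,"z":24,"twist":0},{"x":18,"y":0,"z":26,"twist":0},{"x":16,"y":15,"z":24,"twist":0},{"x":0,"y":30,"z":0,"twist":0},{"x":0,"y":30,"z":0,"twist":0},{"x":0,"y":15,"z":0,"twist":0},{"x":0,"y":0,"z":0,"twist":0}]'; python3 st.py;  python3 - <<'E'
from plant import robot, imaging
import cv2
for n in('side','wrist'):
    c=imaging.read_camera(n);cv2.imwrite(f'pics/{n}1.png',c['color'][:,:,::-1])
E
```

```text
t: 4.25
tool_pos: [0.6323, 0.0675, 0.3115]
orientation: [-1.074, 1.409, -1.403]
force: [-0.6, 1.0, 0.9]
opening: 0.0007
t 4.25 pos [0.6323 0.0675 0.3115] Xyaw -105.41 Zyaw -15.42 F [-0.65  1.03  0.92] q [0.03 0.29 1.48 0.   1.38 1.87] down -1.0 op 0.0007
```

View pics/side1.png

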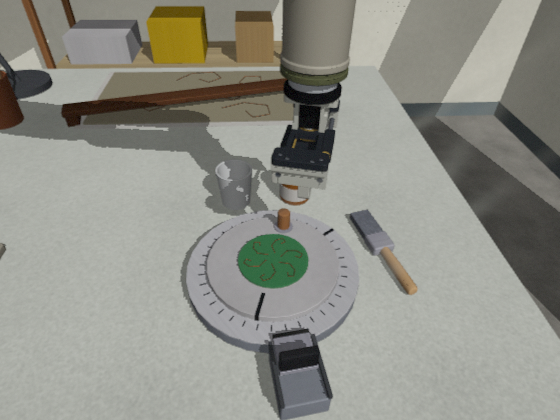

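View pics/wrist1.png

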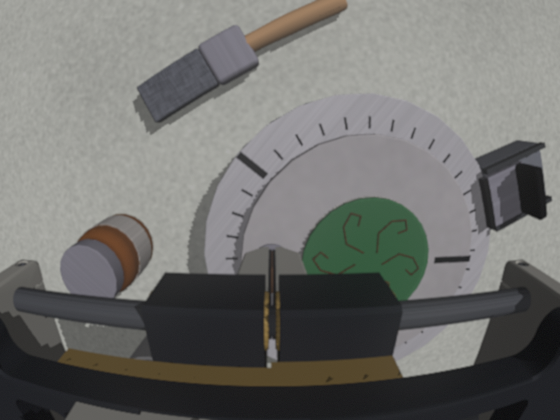

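```bash
python3 -m inch '[{"x":0,"y":15,"z":0,"twist":0},{"x":0,"y":20,"z":0,"twist":0},{"x":0,"y":15,"z":0,"twist":0},{"x":0,"y":10,"z":0,"twist":0},{"x":0,"y":0,"z":0,"twist":0}]'; python3 st.py;  cat > look.py <<'E'
import sys
from plant import imaging
from h import *
tag=sys.argv[1]
for n,b in(('scene',(120,120,320,290)),('side',(170,150,370,350))):
    c=imaging.read_camera(n);pickle.dump(c,open(f'{n}{tag}.pkl','wb'));x0,y0,x1,y1=b
    im=c['color'][y0:y1,x0:x1,::-1];cv2.imwrite(f'pics/{n}{tag}.png',cv2.resize(im,None,fx=3,fy=3,interpolation=cv2.INTER_CUBIC))
E
python3 look.py 2
```

```text
t: 4.85
tool_pos: [0.6327, 0.0675, 0.2528]
orientation: [-1.071, 1.408, -1.405]
force: [0.2, 0.6, -0.1]
opening: 0.0001
t 4.85 pos [0.6327 0.0675 0.2528] Xyaw -105.52 Zyaw -15.52 F [ 0.17  0.57 -0.08] q [ 0.03  0.34  1.53 -0.    1.28  1.87] down -1.0 op 0.0001
```

View pics/side2.png

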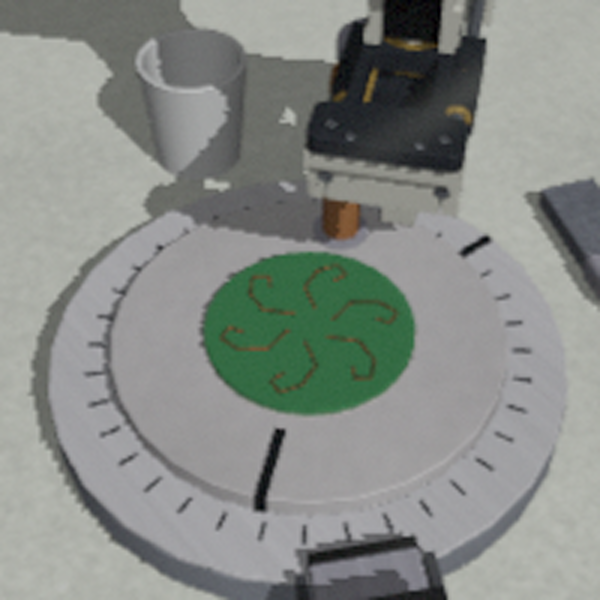

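View pics/scene2.png

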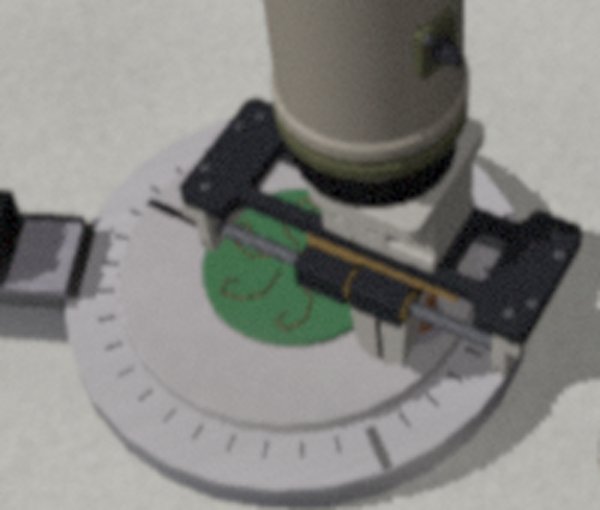

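```bash
python3 -m inch '[{"x":0,"y":0,"z":-3,"twist":0},{"x":0,"y":0,"z":-3,"twist":0},{"x":0,"y":0,"z":-3,"twist":0},{"x":0,"y":0,"z":-2,"twist":0},{"x":0,"y":0,"z":-2,"twist":0},{"x":0,"y":0,"z":-2,"twist":0},{"x":0,"y":0,"z":-2,"twist":0},{"x":0,"y":0,"z":0,"twist":0}]'; python3 st.py
python3 -m inch '[{"x":-0.3,"y":0,"z":-1.4,"twist":-0.0175},{"x":-0.6,"y":0,"z":-2.8,"twist":-0.035},{"x":-0.6,"y":0,"z":-2.8,"twist":-0.035},{"x":-1.1,"y":0,"z":-5.63,"twist":-0.07},{"x":-1.1,"y":0,"z":-5.63,"twist":-0.07},{"x":-1.1,"y":0,"z":-5.63,"twist":-0.07},{"x":-1.1,"y":0,"z":-5.63,"twist":-0.07},{"x":-0.6,"y":0,"z":-2.8,"twist":-0.035}]'; python3 st.py; python3 look.py 3
```

```text
t: 5.75
tool_pos: [0.617, 0.0722, 0.2549]
orientation: [-1.068, 1.406, -1.406]
force: [1.2, 0.4, -0.1]
opening: 0.0006
t 5.75 pos [0.617  0.0722 0.2549] Xyaw -105.53 Zyaw -15.53 F [ 1.22  0.42 -0.07] q [0.03 0.3  1.57 0.   1.27 1.88] down -1.0 op 0.0006
t: 6.55
tool_pos: [0.5855, 0.0818, 0.2548]
orientation: [-1.27, 1.109, -1.109]
force: [1.6, 0.9, 0.1]
opening: 0.0008
t 6.55 pos [0.5855 0.0818 0.2548] Xyaw -82.26 Zyaw 7.74 F [1.56 0.86 0.11] q [ 0.05  0.23  1.66 -0.    1.25  1.49] down -1.0 op 0.0008
```

View pics/side3.png

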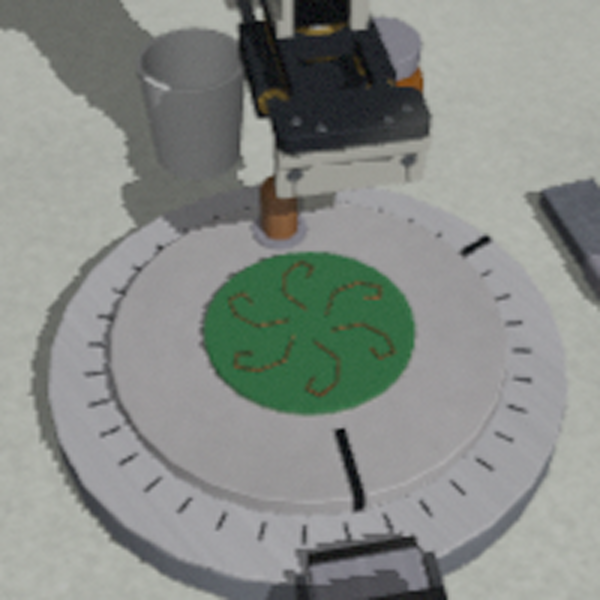

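```bash
cat > ang.py <<'E'
from h import *
D0=np.array([.579,-.001])
def a(c,uv,z,k): p=ray(c,uv,z)[:,:2]; return np.degrees(np.arctan2(*(p-k).T[::-1])).round(1), (1e3*np.hypot(*(p-k).T)).round(0)
E
python3 - <<'E'
from ang import *
D=pickle.load(open('side3.pkl','rb'));k,r=green(D);print(k,r)
g=lambda x,y:(170+x/3,150+y/3)
print(a(D,[g(360,508),g(340,430)],.051,k),a(D,[g(463,252),g(490,238)],.038,k))
E
```

```text
[ 0.57834833 -0.00234226] 0.05491012681026946
(array([-81. , -79.8]), array([110.,  65.])) (array([35.7, 35. ]), array([117., 138.]))
```

```bash
python3 -m inch '[{"x":-0.6,"y":0,"z":-2.8,"twist":-0.035},{"x":-1.1,"y":0,"z":-5.63,"twist":-0.07},{"x":-1.1,"y":0,"z":-5.63,"twist":-0.07},{"x":-1.1,"y":0,"z":-5.63,"twist":-0.07},{"x":-1.1,"y":0,"z":-5.63,"twist":-0.07},{"x":-1.1,"y":0,"z":-5.63,"twist":-0.07},{"x":-1.1,"y":0,"z":-5.63,"twist":-0.07},{"x":-1.1,"y":0,"z":-5.63,"twist":-0.07},{"x":-1.1,"y":0,"z":-5.63,"twist":-0.07},{"x":-1.1,"y":0,"z":-5.63,"twist":-0.07},{"x":-1.1,"y":0,"z":-5.63,"twist":-0.07},{"x":-0.6,"y":0,"z":-2.8,"twist":-0.035}]'; python3 st.py; python3 look.py 4
```

```text
t: 7.85
tool_pos: [0.5266, 0.064, 0.2548]
orientation: [-1.507, 0.523, -0.523]
force: [2.1, 0.7, -0.5]
opening: 0.0004
t 7.85 pos [0.5266 0.064  0.2548] Xyaw -38.26 Zyaw 51.74 F [ 2.12  0.73 -0.54] q [0.02 0.07 1.84 0.   1.24 0.69] down -1.0 op 0.0004
```

View pics/side4.png

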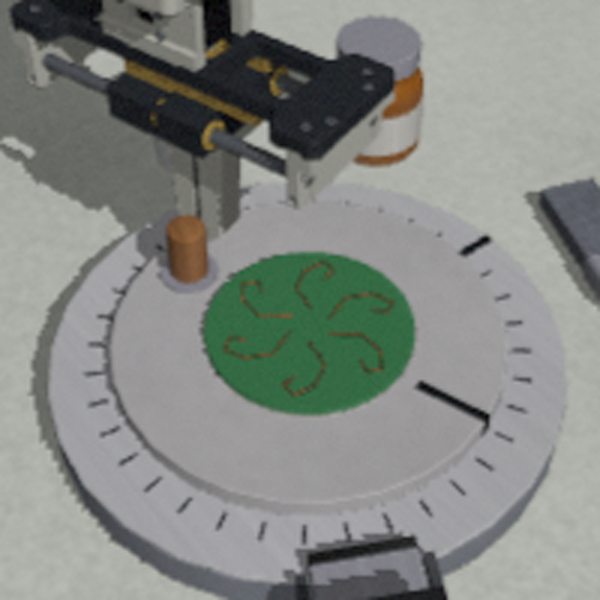

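```bash
python3 -m inch '[{"x":-0.6,"y":0,"z":-2.8,"twist":-0.035},{"x":-1.1,"y":0,"z":-5.63,"twist":-0.07},{"x":-1.1,"y":0,"z":-5.63,"twist":-0.07},{"x":-1.1,"y":0,"z":-5.63,"twist":-0.07},{"x":-1.1,"y":0,"z":-5.63,"twist":-0.07},{"x":-1.1,"y":0,"z":-5.63,"twist":-0.07},{"x":-1.1,"y":0,"z":-5.63,"twist":-0.07},{"x":-1.1,"y":0,"z":-5.63,"twist":-0.07},{"x":-1.1,"y":0,"z":-5.63,"twist":-0.07},{"x":-1.1,"y":0,"z":-5.63,"twist":-0.07},{"x":-1.1,"y":0,"z":-5.63,"twist":-0.07},{"x":-0.6,"y":0,"z":-2.8,"twist":-0.035}]'; python3 st.py
python3 -m inch '[{"x":-0.6,"y":0,"z":-2.8,"twist":-0.035},{"x":-0.6,"y":0,"z":-2.8,"twist":-0.035},{"x":-0.6,"y":0,"z":-2.8,"twist":-0.035},{"x":-0.6,"y":0,"z":-2.8,"twist":-0.035},{"x":-0.6,"y":0,"z":-2.8,"twist":-0.035},{"x":-0.6,"y":0,"z":-2.8,"twist":-0.035},{"x":-0.6,"y":0,"z":-2.8,"twist":-0.035},{"x":0,"y":0,"z":0,"twist":0}]'; python3 st.py
python3 look.py 5
```

```text
t: 9.15
tool_pos: [0.4966, 0.0103, 0.2548]
orientation: [-1.569, -0.079, 0.079]
force: [0.8, 1.7, -0.3]
opening: 0.001
t 9.15 pos [0.4966 0.0103 0.2548] Xyaw 5.79 Zyaw 95.79 F [ 0.79  1.69 -0.25] q [-0.08 -0.02  1.93  0.    1.23 -0.18] down -1.0 op 0.001
t: 9.95
tool_pos: [0.4966, -0.0097, 0.2547]
orientation: [-1.554, -0.27, 0.27]
force: [0.1, -0.1, -0.1]
opening: 0.0007
t 9.95 pos [ 0.4966 -0.0097  0.2547] Xyaw 19.73 Zyaw 109.73 F [ 0.07 -0.15 -0.11] q [-0.12 -0.02  1.93 -0.    1.23 -0.47] down -1.0 op 0.0007
```

View pics/side5.png

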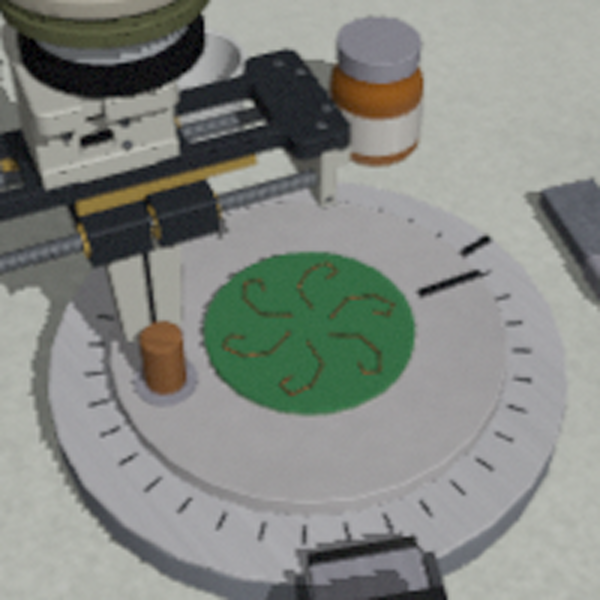

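View pics/scene5.png

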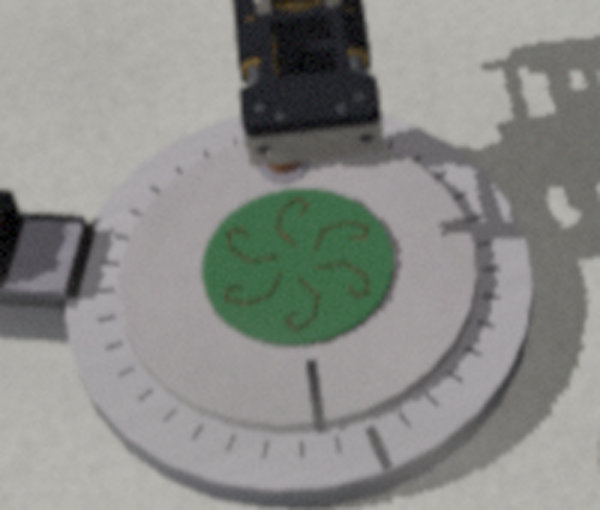

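```bash
cat >> ang.py <<'E'
def rel(tag,si,st,di,dt):
    for n,off,i,t in(('scene',(120,120),si,st),('side',(170,150),di,dt)):
        c=pickle.load(open(f'{n}{tag}.pkl','rb'));g=lambda q:[(off[0]+x/3,off[1]+y/3) for x,y in q]
        k,_=green(c)
        for kk in (k,np.array([.5795,0])):
            ai=a(c,g(i),.051,kk);at=a(c,g(t),.038,kk);print(n,kk.round(4),ai,at,'diff',ai[0].mean().round(2)-at[0].mean().round(2))
E
python3 -c "
from ang import *
rel(5,[(311,362),(320,428)],[(370,430),(386,467)],[(420,292),(482,273)],[(463,252),(490,238)])"
```

```text
scene [0.5792 0.0016] (array([20.7, 20.9]), array([ 67., 110.])) (array([34.9, 34.7]), array([111., 136.])) diff -13.999999999999996
scene [0.5795 0.    ] (array([22.1, 21.7]), array([ 67., 110.])) (array([35.7, 35.4]), array([112., 137.])) diff -13.649999999999999
side [ 0.5783 -0.0023] (array([22. , 20.8]), array([ 68., 106.])) (array([35.7, 34.9]), array([117., 137.])) diff -13.899999999999999
side [0.5795 0.    ] (array([20.6, 19.8]), array([ 66., 104.])) (array([35.1, 34.4]), array([114., 135.])) diff -14.55
```

```bash
python3 -m inch '[{"x":-0.3,"y":0,"z":-1.4,"twist":-0.0175},{"x":-0.6,"y":0,"z":-2.8,"twist":-0.035},{"x":-0.6,"y":0,"z":-2.8,"twist":-0.035},{"x":-0.6,"y":0,"z":-2.8,"twist":-0.035},{"x":-0.6,"y":0,"z":-2.8,"twist":-0.035},{"x":-0.3,"y":0,"z":-1.4,"twist":-0.0175},{"x":-0.3,"y":0,"z":-1.4,"twist":-0.0175},{"x":-0.3,"y":0,"z":-1.4,"twist":-0.0175},{"x":0,"y":0,"z":0,"twist":0},{"x":0,"y":0,"z":0,"twist":0}]'; python3 st.py
python3 look.py 6
```

```text
t: 11.05
tool_pos: [0.5002, -0.0263, 0.2547]
orientation: [-1.527, -0.435, 0.435]
force: [-0.2, -0.2, -0.6]
opening: 0.0007
t 11.05 pos [ 0.5002 -0.0263  0.2547] Xyaw 31.8 Zyaw 121.8 F [-0.18 -0.18 -0.62] q [-0.15 -0.01  1.92 -0.    1.23 -0.71] down -1.0 op 0.0007
```

View pics/side6.png

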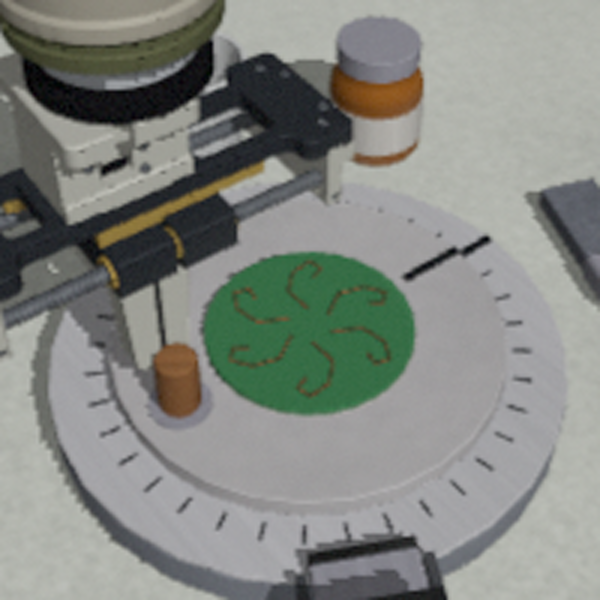

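View pics/scene6.png

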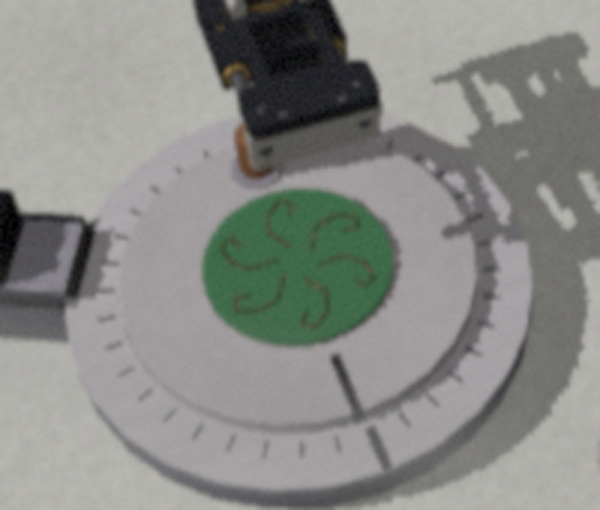

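```bash
cat > zoom.py <<'E'
import sys
from h import *
t=sys.argv[1];o=[]
for n,(x0,y0,x1,y1) in(('scene',(215,225,265,285)),('side',(290,215,350,255))):
    c=pickle.load(open(f'{n}{t}.pkl','rb'));o.append(cv2.resize(c['color'][y0:y1,x0:x1,::-1],None,fx=6,fy=6,interpolation=cv2.INTER_CUBIC))
h=max(i.shape[0] for i in o)
cv2.imwrite(f'pics/z{t}.png',np.hstack([cv2.copyMakeBorder(i,0,h-i.shape[0],0,8,cv2.BORDER_CONSTANT) for i in o]))
E
python3 zoom.py 6
python3 -c "
from ang import *
rel(6,[(336,355),(358,416)],[(370,430),(386,467)],[(405,277),(456,250)],[(463,252),(490,238)])"
```

```text
scene [0.58   0.0013] (array([33.8, 32.7]), array([ 66., 107.])) (array([35.3, 35. ]), array([111., 135.])) diff -1.8999999999999986
scene [0.5795 0.    ] (array([34.5, 33.1]), array([ 67., 108.])) (array([35.7, 35.4]), array([112., 137.])) diff -1.75
side [ 0.5784 -0.0023] (array([33.7, 32.9]), array([ 67., 104.])) (array([35.7, 34.9]), array([117., 137.])) diff -2.0
side [0.5795 0.    ] (array([32.6, 32.2]), array([ 65., 102.])) (array([35.1, 34.4]), array([114., 135.])) diff -2.3500000000000014
```

View pics/z6.png

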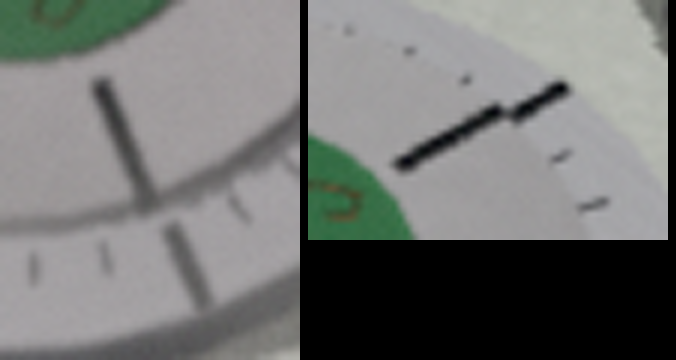

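```bash
python3 -m inch '[{"x":-0.15,"y":0,"z":-0.7,"twist":-0.0088},{"x":-0.15,"y":0,"z":-0.7,"twist":-0.0088},{"x":-0.15,"y":0,"z":-0.7,"twist":-0.0088},{"x":-0.15,"y":0,"z":-0.7,"twist":-0.0088},{"x":0,"y":0,"z":0,"twist":0},{"x":0,"y":0,"z":0,"twist":0}]'; python3 st.py
python3 look.py 7;python3 zoom.py 7
```

```text
t: 11.75
tool_pos: [0.5013, -0.029, 0.2547]
orientation: [-1.521, -0.463, 0.463]
force: [-0.6, 0.1, 0.6]
opening: 0.0001
t 11.75 pos [ 0.5013 -0.029   0.2547] Xyaw 33.84 Zyaw 123.84 F [-0.64  0.14  0.61] q [-0.16 -0.01  1.91 -0.    1.23 -0.75] down -1.0 op 0.0001
```

View pics/z7.png

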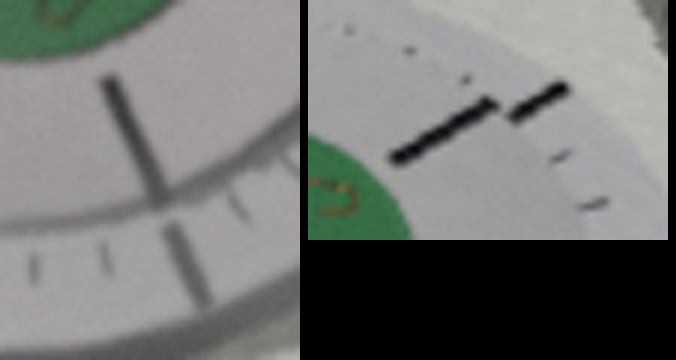

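```bash
cat >> ang.py <<'E'
def relz(tag,si,st,di,dt):
    for n,off,i,t in(('scene',(215,225),si,st),('side',(290,215),di,dt)):
        c=pickle.load(open(f'{n}{tag}.pkl','rb'));g=lambda q:[(off[0]+(x-2.5)/6,off[1]+(y-2.5)/6) for x,y in q]
        for kk in (green(c)[0],np.array([.5795,0])):
            ai=a(c,g(i),.051,kk);at=a(c,g(t),.038,kk);print(n,kk.round(4),ai,at,'diff',round(ai[0].mean()-at[0].mean(),2))
E
python3 -c "
from ang import *
T=[(172,228),(206,303)];U=[(206,116),(257,88)]
relz(6,[(101,83),(149,205)],T,[(95,165),(192,111)],U)
relz(7,[(110,80),(160,203)],T,[(88,158),(183,104)],U)"
```

```text
scene [0.58   0.0013] (array([33. , 32.7]), array([ 65., 107.])) (array([35.5, 35.4]), array([109., 135.])) diff -2.6
scene [0.5795 0.    ] (array([33.7, 33.2]), array([ 66., 108.])) (array([35.9, 35.7]), array([111., 136.])) diff -2.35
side [ 0.5784 -0.0023] (array([33.7, 33.4]), array([ 68., 104.])) (array([36. , 35.4]), array([116., 136.])) diff -2.15
side [0.5795 0.    ] (array([32.6, 32.7]), array([ 66., 102.])) (array([35.4, 34.9]), array([114., 134.])) diff -2.5
scene [0.5795 0.0018] (array([34.7, 33.9]), array([ 66., 108.])) (array([35.2, 35.1]), array([109., 135.])) diff -0.85
scene [0.5795 0.    ] (array([36. , 34.7]), array([ 67., 109.])) (array([35.9, 35.7]), array([111., 136.])) diff -0.45
side [ 0.5783 -0.0023] (array([36.4, 35.4]), array([ 69., 104.])) (array([36. , 35.4]), array([116., 136.])) diff 0.2
side [0.5795 0.    ] (array([35.4, 34.8]), array([ 66., 102.])) (array([35.4, 34.9]), array([114., 134.])) diff -0.05
```

```bash
python3 -m inch '[{"x":0,"y":0,"z":2,"twist":0},{"x":0,"y":0,"z":6,"twist":0},{"x":0,"y":0,"z":10,"twist":0},{"x":0,"y":0,"z":10,"twist":0},{"x":0,"y":-15,"z":0,"twist":0},{"x":0,"y":-30,"z":0,"twist":0},{"x":0,"y":-30,"z":0,"twist":0},{"x":0,"y":-10,"z":0,"twist":0},{"x":0,"y":0,"z":0,"twist":0.12},{"x":0,"y":0,"z":0,"twist":0.12},{"x":0,"y":0,"z":0,"twist":0.12},{"x":0,"y":0,"z":0,"twist":0.108}]'; python3 st.py
python3 look.py 8;python3 zoom.py 8
```

```text
t: 13.05
tool_pos: [0.4852, -0.0051, 0.3389]
orientation: [-1.569, -0.092, 0.093]
force: [0.7, 0.5, -0.4]
opening: 0.0007
t 13.05 pos [ 0.4852 -0.0051  0.3389] Xyaw 6.77 Zyaw 96.77 F [ 0.73  0.51 -0.36] q [-0.12 -0.14  1.88  0.    1.4  -0.23] down -1.0 op 0.0007
```

View pics/z8.png

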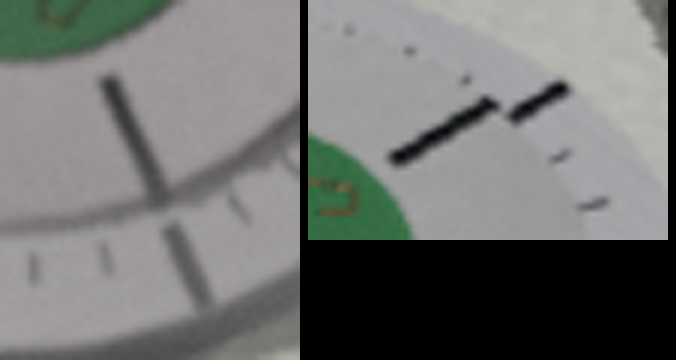

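```bash
python3 -m inch '[{"x":8,"y":0,"z":-20,"twist":0},{"x":14,"y":0,"z":-33,"twist":0},{"x":14,"y":0,"z":-33,"twist":0},{"x":14,"y":0,"z":-33,"twist":0},{"x":14,"y":0,"z":-33,"twist":0},{"x":14,"y":0,"z":-33,"twist":0},{"x":10,"y":0,"z":-22,"twist":0},{"x":6.7,"y":0,"z":-12.7,"twist":0},{"x":0,"y":20,"z":0,"twist":0},{"x":0,"y":20,"z":0,"twist":0},{"x":0,"y":10,"z":0,"twist":0},{"x":0,"y":0,"z":0,"twist":0}]'; python3 st.py;  python3 - <<'E'
from plant import robot, imaging
import cv2
for n in('side','scene','wrist'):
    c=imaging.read_camera(n);cv2.imwrite(f'pics/{n}9.png',c['color'][:,:,::-1])
E
```

```text
t: 14.35
tool_pos: [0.6057, -0.2115, 0.2871]
orientation: [-1.567, -0.095, 0.101]
force: [-1.1, -0.1, -1.2]
opening: 0.0004
t 14.35 pos [ 0.6057 -0.2115  0.2871] Xyaw 7.15 Zyaw 97.15 F [-1.06 -0.07 -1.16] q [-0.42  0.32  1.49  0.    1.34 -0.54] down -1.0 op 0.0004
```

View pics/side9.png

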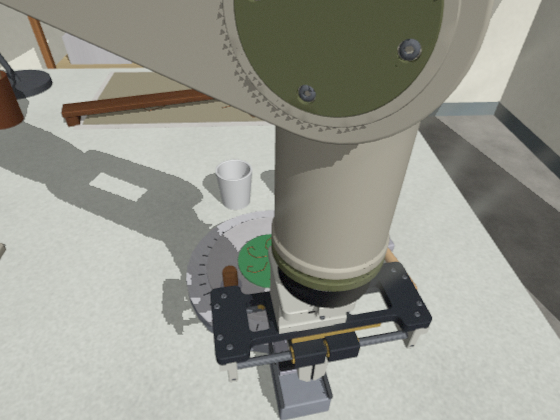

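View pics/scene9.png

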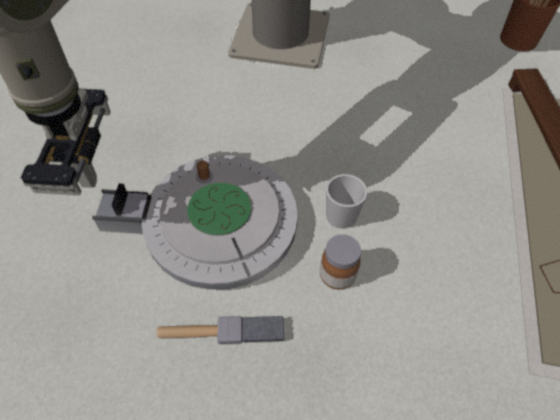

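View pics/wrist9.png

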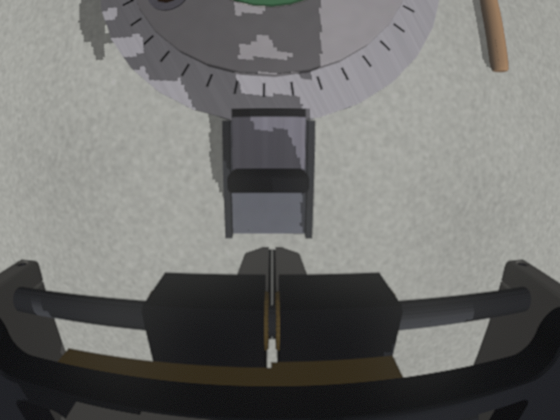

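```bash
python3 -m inch '[{"x":0,"y":15,"z":0,"twist":0},{"x":0,"y":15,"z":0,"twist":0},{"x":0,"y":10,"z":0,"twist":0},{"x":0,"y":0,"z":0,"twist":0},{"x":0,"y":0,"z":3,"twist":0},{"x":0,"y":0,"z":3,"twist":0},{"x":0,"y":0,"z":3,"twist":0},{"x":0,"y":0,"z":3,"twist":0}]'; python3 st.py
python3 -m inch '[{"x":0,"y":0,"z":2,"twist":0},{"x":0,"y":0,"z":2,"twist":0},{"x":0,"y":0,"z":2,"twist":0},{"x":0,"y":0,"z":2,"twist":0},{"x":0,"y":0,"z":2,"twist":0},{"x":0,"y":0,"z":2,"twist":0}]'; python3 st.py
python3 - <<'E'
from plant import robot, imaging
import cv2
for n in('wrist','scene'):
    c=imaging.read_camera(n);cv2.imwrite(f'pics/{n}10.png',c['color'][:,:,::-1])
E
```

```text
t: 15.3
tool_pos: [0.6053, -0.1999, 0.2504]
orientation: [-1.569, -0.097, 0.096]
force: [0.6, 0.6, -0.6]
opening: 0.0003
t 15.3 pos [ 0.6053 -0.1999  0.2504] Xyaw 7.04 Zyaw 97.04 F [ 0.6   0.62 -0.64] q [-0.4   0.35  1.53 -0.    1.27 -0.52] down -1.0 op 0.0003
t: 15.9
tool_pos: [0.6036, -0.1882, 0.2497]
orientation: [-1.569, -0.096, 0.096]
force: [0.6, -0.9, -0.6]
opening: 0.0002
t 15.9 pos [ 0.6036 -0.1882  0.2497] Xyaw 7.03 Zyaw 97.03 F [ 0.6  -0.93 -0.64] q [-0.38  0.33  1.54 -0.    1.26 -0.51] down -1.0 op 0.0002
```

View pics/wrist10.png

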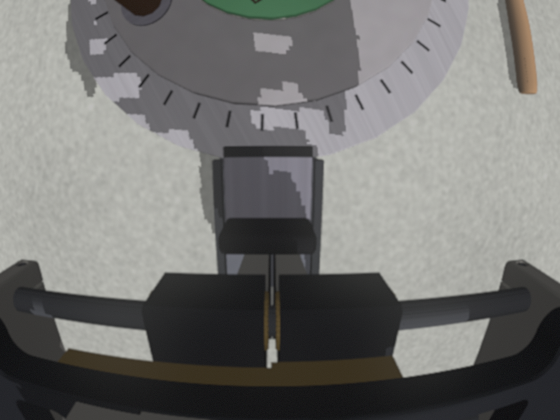

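View pics/scene10.png

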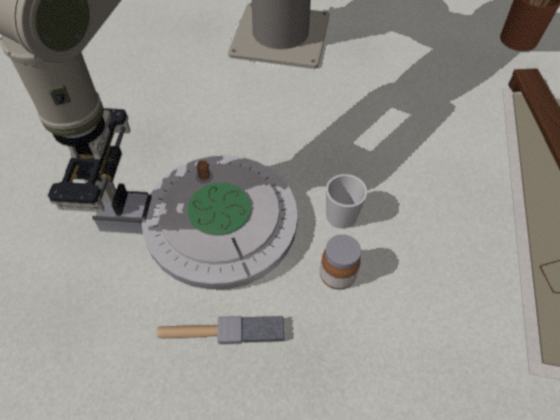

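```bash
python3 -m inch '[{"x":0,"y":0,"z":2,"twist":0},{"x":0,"y":0,"z":2,"twist":0},{"x":0,"y":0,"z":2,"twist":0},{"x":0,"y":0,"z":2,"twist":0}]'; python3 -m inch '[{"x":0,"y":0,"z":2,"twist":0},{"x":0,"y":0,"z":2,"twist":0},{"x":0,"y":0,"z":2,"twist":0}]'; python3 -m inch '[{"x":0,"y":0,"z":2,"twist":0},{"x":0,"y":0,"z":1.5,"twist":0}]'; python3 st.py
```

```text
t: 16.4
tool_pos: [0.6026, -0.1803, 0.2498]
orientation: [-1.569, -0.096, 0.096]
force: [0.3, -2.2, 0.5]
opening: 0.0002
t: 16.7
tool_pos: [0.6019, -0.1742, 0.2498]
orientation: [-1.569, -0.096, 0.096]
force: [-0.4, -1.4, 0.4]
opening: 0.0002
t: 16.9
tool_pos: [0.6014, -0.1707, 0.2497]
orientation: [-1.569, -0.096, 0.096]
force: [-0.3, -2.4, 0.2]
opening: 0.0004
t 16.9 pos [ 0.6014 -0.1707  0.2497] Xyaw 7.03 Zyaw 97.03 F [-0.27 -2.35  0.17] q [-0.36  0.32  1.56 -0.    1.26 -0.48] down -1.0 op 0.0004
```

Contact, about 2.3 N. I continue in single small steps, watching for the stop.

```bash
python3 -m inch '[{"x":0,"y":0,"z":1,"twist":0},{"x":0,"y":0,"z":1,"twist":0}]'; python3 -m inch '[{"x":0,"y":0,"z":1,"twist":0}]';python3 -m inch '[{"x":0,"y":0,"z":1,"twist":0}]';python3 -m inch '[{"x":0,"y":0,"z":0,"twist":0}]'; python3 look.py 11;  python3 - <<'E'
from plant import imaging
import cv2
c=imaging.read_camera('wrist');cv2.imwrite('pics/wrist11.png',c['color'][:,:,::-1])
E
```

```text
t: 17.1
tool_pos: [0.6012, -0.1689, 0.2498]
orientation: [-1.569, -0.096, 0.096]
force: [0.0, -1.8, 0.2]
opening: 0.0
t: 17.2
tool_pos: [0.6011, -0.1679, 0.2498]
orientation: [-1.569, -0.096, 0.096]
force: [-0.6, -2.4, 0.1]
opening: 0.0007
t: 17.3
tool_pos: [0.6009, -0.1669, 0.2497]
orientation: [-1.569, -0.096, 0.096]
force: [-1.1, -1.7, 0.2]
opening: 0.0005
t: 17.4
tool_pos: [0.601, -0.1668, 0.2497]
orientation: [-1.568, -0.096, 0.097]
force: [0.0, -1.9, 0.2]
opening: -0.0001
```

View pics/wrist11.png

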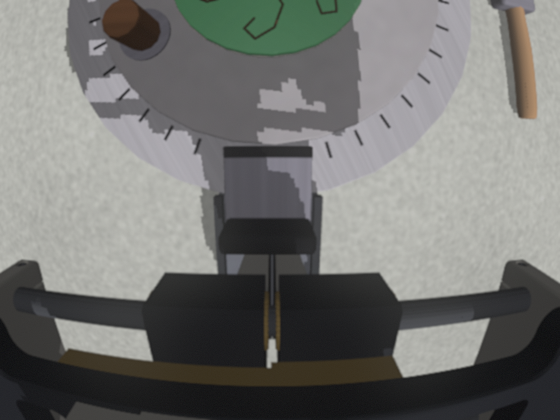

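```bash
python3 -m inch '[{"x":0,"y":0,"z":1,"twist":0}]'; python3 -m inch '[{"x":0,"y":0,"z":1,"twist":0}]';python3 -m inch '[{"x":0,"y":0,"z":0.7,"twist":0}]'
```

```text
t: 17.65
tool_pos: [0.6009, -0.1662, 0.2498]
orientation: [-1.569, -0.096, 0.096]
force: [-0.3, -6.1, -1.3]
opening: 0.0004
t: 17.75
tool_pos: [0.6008, -0.1658, 0.2498]
orientation: [-1.571, -0.097, 0.096]
force: [-0.1, -9.6, -3.2]
opening: 0.0005
t: 17.85
tool_pos: [0.6007, -0.1656, 0.2498]
orientation: [-1.572, -0.097, 0.095]
force: [1.7, -12.0, -4.0]
opening: 0.0007
```

Force has risen to 12 N without motion: this is the stop. I back off and lift.

```bash
python3 -m inch '[{"x":0,"y":0,"z":-2,"twist":0},{"x":0,"y":0,"z":-6,"twist":0},{"x":0,"y":0,"z":-12,"twist":0},{"x":0,"y":0,"z":-10,"twist":0},{"x":0,"y":-20,"z":0,"twist":0},{"x":0,"y":-35,"z":0,"twist":0},{"x":0,"y":-40,"z":0,"twist":0},{"x":0,"y":-40,"z":0,"twist":0},{"x":0,"y":-15,"z":0,"twist":0},{"x":0,"y":0,"z":-20,"twist":0},{"x":0,"y":0,"z":-40,"twist":0},{"x":0,"y":0,"z":-40,"twist":0}]'
python3 -m inch '[{"x":-30,"y":0,"z":-40,"twist":0},{"x":-30,"y":0,"z":-40,"twist":0},{"x":-30,"y":0,"z":-40,"twist":0},{"x":-30,"y":0,"z":-20,"twist":0},{"x":-10,"y":0,"z":0,"twist":0},{"x":0,"y":0,"z":0,"twist":0},{"x":0,"y":0,"z":0,"twist":0}]'; python3 st.py;python3 look.py 12; python3 zoom.py 12
python3 - <<'E'
from h import *
for n in('side','scene'):cv2.imwrite(f'pics/{n}12f.png',pickle.load(open(n+'12.pkl','rb'))['color'][:,:,::-1])
E
```

```text
t: 19.05
tool_pos: [0.6164, -0.295, 0.3976]
orientation: [-1.568, -0.096, 0.099]
force: [0.5, 0.5, -0.9]
opening: 0.0005
t: 19.75
tool_pos: [0.5049, -0.4478, 0.3985]
orientation: [-1.567, -0.096, 0.097]
force: [-0.3, 0.5, -1.0]
opening: 0.0003
t 19.75 pos [ 0.5049 -0.4478  0.3985] Xyaw 7.03 Zyaw 97.03 F [-0.3   0.52 -1.03] q [-0.8   0.34  1.26  0.    1.55 -0.92] down -1.0 op 0.0003
```

View pics/z12.png

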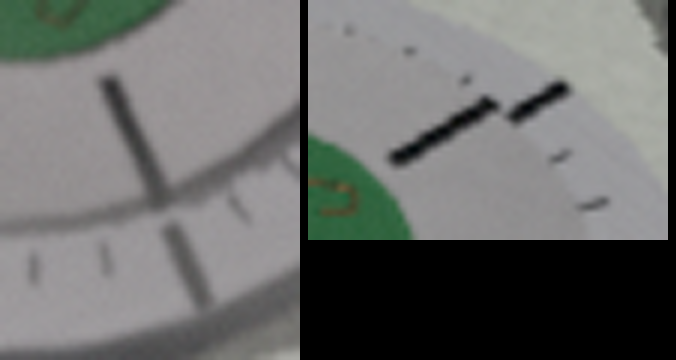

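View pics/side12f.png

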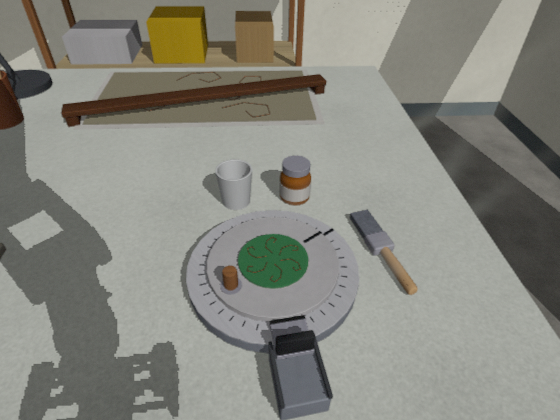

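View pics/scene12f.png

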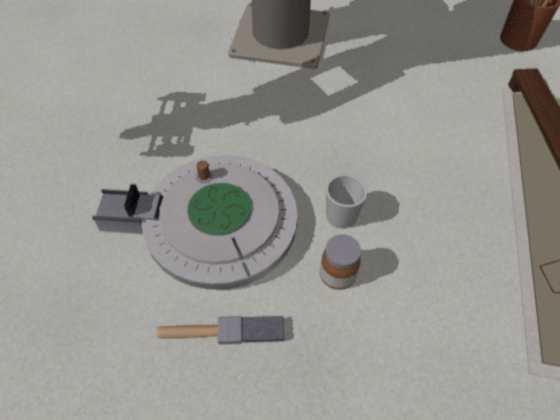

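```bash
python3 -c "
from plant import robot
print(robot.close_job())"
```

```text
the job is handed in; nothing more can be done
None
```

I turned the wheel about 140° counter-clockwise with the closed fingertips behind the post, and it stopped on the long scale line. Then I pushed the brake tab in to its stop, and handed the job in at about 20 s of the 56 s allowed.

- **Index line:** my readings put it between 0.85° short of the long line and 0.2° past it, against the 3° allowed. The scene camera read 0.45–0.85° short and the side camera about 0 to +0.2°. It looked the same in the enlarged views after the fingers left the post and again after the brake push.
- **Brake:** the tab took about 2 N while it moved. The force then rose to 12 N with almost no further travel, so I took that as the hard stop. I estimate 24–25 mm of travel from where I first expected contact. The rubber end shows at the wheel's rim in the last picture.
- **Forces:** the highest force I read was about 12 N at the brake stop, against the 35 N limit. Readings while turning the wheel were about 2 N.
- **Other objects:** the jar, cup and brush look unmoved in the last pictures, and the hand is up and well clear of everything.

No check failed. The two cameras disagreed by about 4 mm on the wheel's centre, so I measured each line angle both from that camera's own centre and from a common one.

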